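# Preheat the waffle iron

### The job

Get the waffle iron heating for service, with shut fingertips only, gripping nothing. First push its half-open lid gently down by the black bar handle until it is fully shut; then switch on the mains by pressing the raised far half of the black rocker at the left end of the control panel until it tips over; then tap the middle one of the three round browning keys; and last tap the long start bar at the right end. Press each key right in and let it come back up. Touch everything lightly, press no other key and press none before the iron is shut and switched on, do not raise the lid, and leave the things standing round the iron where they are.

Things in the scene. Friction and masses are not known exactly. Their poses are not given: they have to be found in the camera images.
- waffle: brushed-steel double waffle iron, fixed, 320 mm wide (y). Origin on the worktop under it, mid width; x points from the operator to the hinge, y left, z up. Housing x -0.12 to 0.13; shut, the lid top is at z 0.103. In front, x -0.23 to -0.12, the control panel (steel, black inlay) slopes 0.17 rad down to the operator; its face is at z 0.047 at x -0.173
- waffle_hinge (a point): middle of the lid's hinge axis, at the back of the iron, at (0.120, 0, 0.072) in the iron's frame; the axis runs along the iron's y
- lid (a joint): angle of the hinged lid: 0 fully shut (lid level), grows as the front of the lid rises; it starts at 0.45 to 0.85 rad. The stiff hinge holds the lid where it is left; 1 to 4 N down on the handle lowers it; at 0 it meets a hard stop
- handle (a point): middle of the lid's handle, a black flat bar (28 mm deep, 20 mm thick, 150 mm along the iron's y) on two stems in front of the lid; the point is the bar's centre, its flat top is 10 mm above it when shut. Seen from the hinge axis it lies 0.262 m to the front and 0.012 m up, square to the lid; shut, it is at x -0.142, z 0.084 in the iron's frame
- rocker (a joint): mains rocker switch: 0 off (far half raised), 0.36 rad on (far half down); it stays where it is left. Black rocker in a grey frame at the left end of the panel, 35 mm long (front to back) and 24 mm wide; pressing the far end takes about 3 to 4 N and about 5 mm of travel
- rocker_rear (a point): point on the top face of the rocker's far half, 3 mm in from its far edge: press here, straight down. It sinks with the rocker
- key_medium (a joint): the middle one of the three round keys (medium browning, two raised dots behind it): round grey key, 22 mm across, standing 9 mm proud of the panel; joint value: how far it is pressed in, 0 (up) to 0.004 m (fully down); it starts to move at about 2 N and is fully down at about 5 N, and springs back when let go
- key_medium_top (a point): centre of the top of the middle round key; its z axis is the panel's outward normal, so press against it or straight down
- key_light (a joint): the left one of the three round keys (one dot behind it), 48 mm left of the middle one; not to be pressed: round grey key, 22 mm across, standing 9 mm proud of the panel; joint value: how far it is pressed in, 0 (up) to 0.004 m (fully down); it starts to move at about 2 N and is fully down at about 5 N, and springs back when let go
- key_dark (a joint): the right one of the three round keys (three dots behind it), 48 mm right of the middle one; not to be pressed: round grey key, 22 mm across, standing 9 mm proud of the panel; joint value: how far it is pressed in, 0 (up) to 0.004 m (fully down); it starts to move at about 2 N and is fully down at about 5 N, and springs back when let go
- start_bar (a joint): long grey start bar at the right end of the panel, 54 mm wide (y) by 20 mm, 9 mm proud; joint value and springing as for the round keys (0 to 0.004 m, 2 to 5 N)
- start_bar_top (a point): centre of the top of the start bar
- bowl: small flowered bowl, 115 mm across, 52 mm high, beside the iron; leave it alone. Origin: under its centre
- pot: plain white round pot with lid, 75 mm across, 77 mm high, beside the iron on the other side from the bowl; leave it alone. Origin: under its centre
- tongs: steel tongs, 330 mm long, 39 mm high, lying to the left of the iron; leave them alone. Origin: under their middle
- spice: small upright spice carton, 42 x 49 x 112 mm, to the right of the control panel; leave it alone. Origin: under its centre

How it is judged:
By the outcome, as a careful person would: the job done as asked, in the order asked, and still so for the second after the job is handed in, with the robot touching nothing.
It also fails if it takes over 51 s, if anything falls off the work surface, if the arm or the gripper's body presses on something with over 40 N, if the wrist force passes 120 N, or if a joint passes its speed limit or range.

### The arm

A 7-joint arm with a two-finger parallel gripper is mounted at the origin on a cart in front of the work surface, level with it; the furniture and walls round the work are solid. World frame = base frame: x ahead of the robot, y to its left, z up, the work surface at z = 0. Lengths are in m, angles in degrees, forces in N, time in s.
With the tool pointing down it reaches from about 0.425 to 0.875 m from the base axis. Payload 4.7 kg.
Tool frame: the origin (TCP) lies at the very end of the fingers, on their centre line; the grasp point (between the pads) lies 19 mm behind it; z points along the fingers, y is the line along which they close (so a half turn about z gives the same grasp; the last joint's range is limited). The gripper opens to 87 mm and grips with 3 to 60 N. Pads are 19 mm wide; open, the fingers measure 117 mm over their backs; the gripper's body (75 mm by 190 mm) begins 51 mm behind the grasp point.
Start: joints at [75.407, 18.392, -4.016, 83.108, 1.295, 78.541, -3.26], TCP at [0.173, -0.627, 0.223] pointing down, gripper open.
Joint ranges: [-163.93, 163.93], [-17.29, 119.83], [-79.2, 71.16], [3.27, 140.29], [-89.18, 269.18], [5.43, 117.66], [-154.24, 154.24]. Speed limits (degrees/s): [147.25, 147.25, 180, 180, 180, 180, 180].

### API

Orientations are given as [roll, pitch, yaw] about the fixed x, y, z axes, in that order (R = Rz(yaw) Ry(pitch) Rx(roll)).
In Python, from cell import get_obs, eyes, env gives the robot as it stands.
- The arm moves only by the tool servo_tool, never from a script. Its argument "series" is a list that holds one entry, the list of rows, each a list of 7 numbers: the shift along the tool's x, y, z in units of 300 mm (1.0 is 300 mm), then the turn, a rotation vector about the tool's x, y, z in units of pi rad (1.0 is pi rad), then the opening, from 0 (shut) to 1 (fully open). In form: [[[tx, ty, tz, wx, wy, wz, gripper], ...]]. A call has 1 to 12 rows; each row is the pose to reach, as a shift and turn from the pose commanded when the call began, along the tool's axes at that moment, turning the shorter way round; what a row does not reach only later rows make up. A row lasts 1/12 s, in which the tool goes at most 41.7 mm and 7.16 degrees, less where a joint would pass 70% of its speed; a pose out of reach is approached as far as the arm can. A call with a number of a shift or a turn outside -1 to 1 is refused whole. A call with a gripper value outside its range is refused whole. The fingers move at their own pace and stop on an object; "grip_force" is the grip in N (left out, the last holds). Time passes only in rows, so rows that repeat a pose let the fingers close. It gives the time, the measured TCP pose, the force, the opening and the grip force at its end, in the units of the state.
- get_obs(): the state, without advancing time (a new reading comes with each control period).
- eyes.read_camera(name): name is "scene" or "side" or "wrist"; returns a dict with "frame" (384x512x3 uint8, red, green, blue), "depth" (384x512 float32, m along the optical axis (not along the pixel's ray), 0 where there is no reading), "fx", "fy", "cx", "cy" (pixels), "origin" and "rotation" of the camera in the world; the wrist camera has in their place "mount" (4x4, takes a point from camera to tool coordinates, whose origin is the TCP and whose axes are the flange's). Camera axes: x right, y down, z forward; pixel columns grow to the right and rows downward; lengths in m; the calibration is good to about 2 mm. The wrist camera is an equidistant fisheye: a pixel r from the principal point sees the ray r / f radians off the axis. A picture is of the moment at which its call begins: read the wrist's pose just before it.
- env.sign_off(): hands the job in; it is judged then, once.
The state is a dict: "time_s": time; "qpos": joint angles; "joint_velocities": joint speeds; "effort": joint torques, N m; "tool_pos": TCP position; "tool_rot": TCP orientation; "force": force on the tool from outside, world axes, zero at the start; "wrist_torque": the same for the moment, N m; "grip_width": finger opening in m; "grasp_force": force on a finger pad.
Only numpy, scipy, OpenCV 4.12 (cv2) and the standard library are available. Lean on these libraries where they do the work, as an engineer would, in place of code of your own. Each camera call takes 0.05 s, during which the arm holds its last target. There are 200 camera calls.

## Working session

There is one attempt and no reset: what is moved stays moved. The work goes in short steps, Python scripts to look and compute and a tool call to move; the robot and the scene stay as the last step left them, time stands still between calls to the robot, and variables do not carry over. Pictures are saved under pics/ and viewed, at most 10 in all, crops included, and the job is handed in when it is done.

Besides the shell and the picture viewer there is one more tool, called after "Call:" as name([rows], argument=value, ...), one row to a line, values as JSON. servo_tool: Moves the arm, as the interface text tells. Shifts and turns lie within -1 to 1; 1 stands for 300 mm of shift or pi rad of turn. Its arguments: {"type":"object","properties":{"series":{"type":"array"},"grip_force":{"type":"number"}},"required":["series"]}

```bash
ls; mkdir -p pics; cat > h.py <<'E'
import numpy as np, cv2
from cell import get_obs, eyes, env
def snap(n):
    d=eyes.read_camera(n); np.savez('/tmp/'+n+'.npz',**{k:v for k,v in d.items()}); return d
def load(n): return dict(np.load('/tmp/'+n+'.npz'))
def cloud(d):
    v,u=np.mgrid[:384,:512]; z=d['depth']
    p=np.stack([(u-d['cx'])/d['fx']*z,(v-d['cy'])/d['fy']*z,z],-1)
    return p@np.array(d['rotation']).T+np.array(d['origin'])
E
python3 - <<'E'
from h import *
a=snap('scene');b=snap('side')
for n,d in (('scene',a),('side',b)):
    cv2.imwrite(f'pics/{n}0.png',cv2.resize(d['frame'][:,:,::-1],(800,600)))
    print(n,d['origin'],d['rotation'],d['fx'],d['cx'],d['cy'])
print(get_obs())
E
```

```text
pics
scene [ 0.28473831 -0.66730412  0.90436468] [-135.65228382    0.39605321  -24.34103218] 408.7921636422084 252.96692502735405 195.46436115833845
side [ 0.19867645 -0.40170796  0.79732551] [-139.5984115    -0.25434883  -41.300354  ] 346.49261479917925 255.09755875940323 191.3403213860887
{'time_s': 0.1, 'qpos': array([75.40919089, 18.43665953, -4.01433326, 83.16576108,  1.29444959,
       78.54107309, -3.25988186]), 'joint_velocities': array([-0.04584821, -0.06462505, -0.04301461, -0.17524969,  0.06486189,
       -0.01153223, -0.0377309 ]), 'effort': array([ 5.95276979e-04, -4.92570841e+01, -4.05461323e-01, -3.13399136e+01,
       -6.41982467e-02,  3.94952728e-02,  7.99754571e-05]), 'tool_pos': array([ 0.17241298, -0.62621886,  0.22156863]), 'tool_rot': array([-1.79901699e+02,  5.17545001e-03,  1.53992319e+01]), 'force': array([0.1252861 , 1.29344578, 0.26467162]), 'wrist_torque': array([0.00771282, 0.02118292, 0.0372331 ]), 'grasp_force': 0.0, 'grip_width': 0.08667190317462937}
```

View pics/scene0.png

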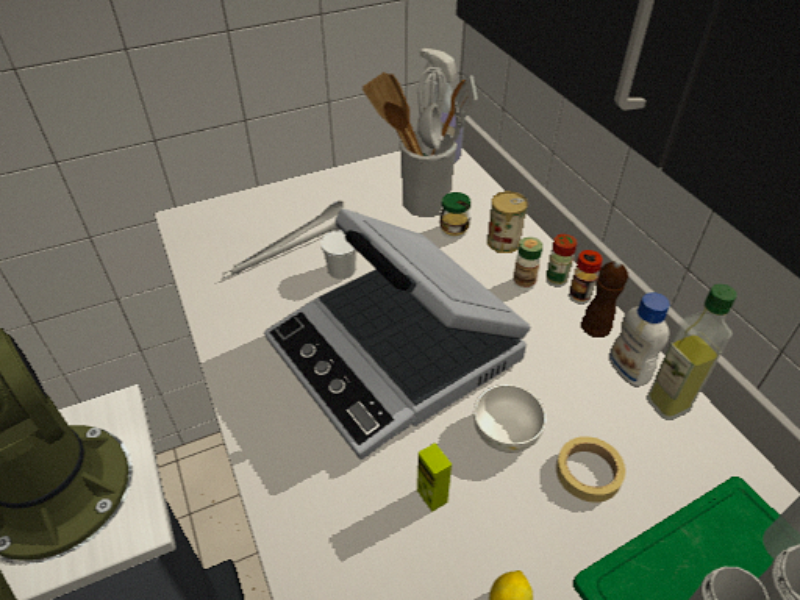

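View pics/side0.png

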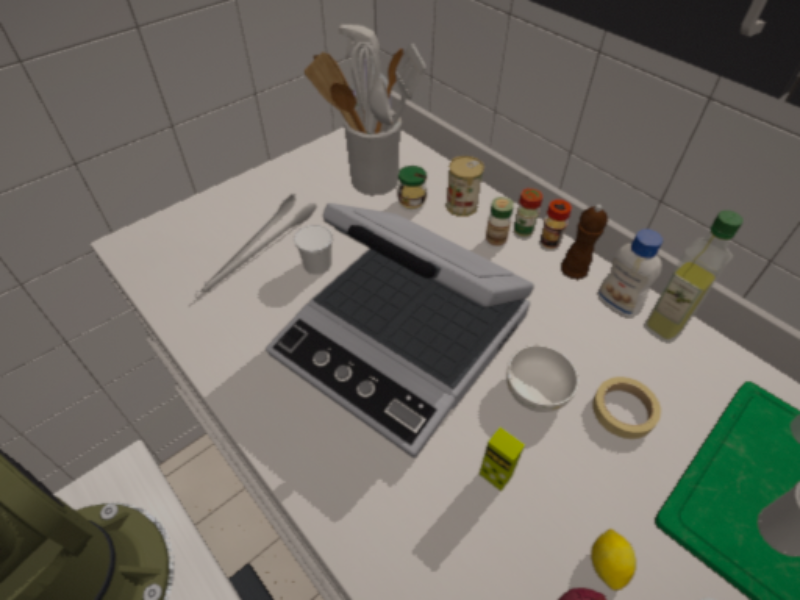

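Both views show the iron turned clockwise, with its lid half open. In the scene view the rocker is at about (291,328), the round keys at (308,350), (323,368) and (338,387), and the start bar at (363,417). In the side view they are at (292,340), (321,357), (344,373), (366,388) and (405,414).

```bash
cat > h.py <<'E'
import numpy as np, cv2
from scipy.spatial.transform import Rotation as Ro
from cell import get_obs, eyes, env
def snap(n):
    d=eyes.read_camera(n); np.savez('/tmp/'+n+'.npz',**{k:v for k,v in d.items()}); return d
def load(n): return dict(np.load('/tmp/'+n+'.npz'))
def RR(r): return Ro.from_euler('xyz',r,degrees=True).as_matrix()
def cloud(d):
    v,u=np.mgrid[:384,:512]; z=d['depth']
    p=np.stack([(u-d['cx'])/d['fx']*z,(v-d['cy'])/d['fy']*z,z],-1)
    return p@RR(d['rotation']).T+d['origin']
def proj(d,P):
    q=(np.atleast_2d(P)-d['origin'])@RR(d['rotation'])
    return np.c_[q[:,0]/q[:,2]*d['fx']+d['cx'],q[:,1]/q[:,2]*d['fy']+d['cy']]
E
python3 - <<'E'
from h import *
px={'scene':[(291,328),(308,350),(323,368),(338,387),(363,417),(267,335),(360,452),(345,215),(378,262),(410,285),(520,330)],
'side':[(292,340),(321,357),(344,373),(366,388),(405,414),(270,350),(415,455),(330,212),(395,252),(435,270),(525,290)]}
for n in px:
    d=load(n);c=cloud(d);print(n)
    for u,v in px[n]:
        u,v=int(u/1.5625),int(v/1.5625); w=c[v-1:v+2,u-1:u+2].reshape(-1,3); print((u,v),np.median(w,0).round(4),np.ptp(w[:,2]).round(3))
ims=[]
for n,(x0,y0,x1,y1) in {'scene':(165,195,265,295),'side':(165,195,285,295)}.items():
    f=load(n)['frame'][y0:y1,x0:x1,::-1]; cv2.imwrite(f'pics/{n}c.png',cv2.resize(f,None,fx=4 if 0 else 5,fy=5,interpolation=cv2.INTER_CUBIC)); ims.append(f)
g=np.hstack([cv2.resize(f[:,:100] if i==0 else f,None,fx=3.6,fy=3.6,interpolation=cv2.INTER_CUBIC) for i,f in enumerate(ims)]);cv2.imwrite('pics/both.png',g);print(g.shape)
E
```

```text
scene
(186, 209) [0.4281 0.1216 0.0547] 0.008
(197, 224) [0.4381 0.0567 0.0541] 0.004
(206, 235) [0.4483 0.0112 0.0528] 0.004
(216, 247) [ 0.4587 -0.0368  0.0526] 0.006
(232, 266) [ 0.4734 -0.1094  0.0538] 0.007
(170, 214) [0.3839 0.1416 0.036 ] 0.009
(230, 289) [ 0.4471 -0.157   0.0369] 0.007
(220, 137) [0.5598 0.1648 0.2354] 0.004
(241, 167) [0.5543 0.0089 0.2571] 0.649
(262, 182) [ 0.5853 -0.0438  0.2406] 0.01
(332, 211) [ 0.7668 -0.0926  0.1055] 0.011
side
(186, 217) [0.4229 0.1267 0.0502] 0.003
(205, 228) [0.4395 0.0635 0.0529] 0.003
(220, 238) [0.4503 0.0135 0.0525] 0.004
(234, 248) [ 0.4583 -0.0321  0.0532] 0.003
(259, 264) [ 0.4757 -0.1055  0.0528] 0.004
(172, 224) [0.3857 0.1425 0.0356] 0.012
(265, 291) [ 0.4477 -0.1583  0.0314] 0.015
(211, 135) [0.5578 0.169  0.2312] 0.572
(252, 161) [0.5565 0.0129 0.2575] 0.003
(278, 172) [ 0.5817 -0.0442  0.2505] 0.011
(336, 185) [ 0.7508 -0.0946  0.1263] 0.023
(360, 792, 3)
```

View pics/both.png

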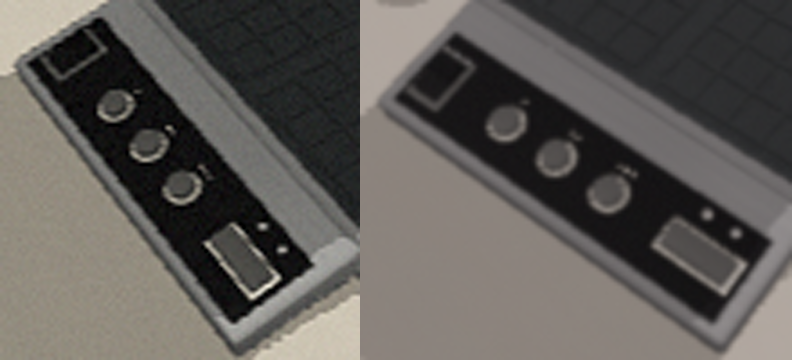

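The crops show the scene keys at (118,103), (150,144) and (184,186), the bar at (241,258) and the rocker frame at about (72,52). In the side crop the keys are at (146,121), (198,156) and (249,191), the bar at (340,254) and the rocker frame at about (83,79). The round keys have one, two and three dots behind them, as described.

```bash
cat > fit.py <<'E'
from h import *
from scipy.optimize import least_squares
D={n:load(n) for n in('scene','side')}
px={'scene':np.array([(118,103),(150,144),(184,186),(241,258)])/3.6+(165,195),'side':np.array([(146,121),(198,156),(249,191),(340,254)])/3.6+(165,195)}
# triangulate
for i in range(4):
    r=least_squares(lambda P:np.concatenate([(proj(D[n],P)[0]-px[n][i]) for n in D]),[.45,0,.05])
    print('tri',i,r.x.round(4),r.fun.round(2))
def Tw(p,P):
    P=np.atleast_2d(P);c,s=np.cos(p[2]),np.sin(p[2]);return np.c_[p[0]+c*P[:,0]-s*P[:,1],p[1]+s*P[:,0]+c*P[:,1],P[:,2]]
def surf(x,y,h): # panel point
    return np.array([x-np.sin(.17)*h,y,.047+np.tan(.17)*(x+.173)+np.cos(.17)*h])
# cloud-based: side walls & front edge from height-segmented points
for n in D:
    c=cloud(D[n]).reshape(-1,3); ok=(D[n]['depth'].ravel()>0)
    p=c[ok]
    yaw=np.radians(12.3);R=np.array([[np.cos(yaw),np.sin(yaw)],[-np.sin(yaw),np.cos(yaw)]])
    rgb=D[n]['frame'].reshape(-1,3)[ok].astype(int)
    q=p[:,:2]@R.T
    # panel region plane
    m=(p[:,2]>.03)&(p[:,2]<.065)&(p[:,0]<.56)&(p[:,0]>.36)&(abs(p[:,1])<.19)
    a=q[m];print(n,'panel x range',np.percentile(a[:,0],[.5,1,2]).round(4),'y',np.percentile(a[:,1],[.3,.5,1,2,98,99,99.5,99.7]).round(4))
    # edge front: min x per y bin
    pm=p[m];fx=[];
    for yb in np.arange(-.22,.1,.02):
        k=abs(a[:,1]-yb)<.01
        if k.sum()>10: fx.append((yb,np.percentile(a[k,0],2)))
    fx=np.array(fx);print(np.c_[fx].round(3).T)
    # handle
    h=(rgb.max(1)<45)&(p[:,2]>.2)&(p[:,0]>.4)&(p[:,0]<.75)&(abs(p[:,1])<.25)
    hp=p[h];mu=np.median(hp,0);u,s,vt=np.linalg.svd(hp-hp.mean(0),full_matrices=False);print('handle',h.sum(),hp.mean(0).round(4),vt[0].round(3),np.degrees(np.arctan2(-vt[0][0],vt[0][1])),np.ptp((hp-mu)@vt[0]),'top z',np.percentile(hp[:,2],[2,50,98]).round(4))
    # lid top plane
    l=(p[:,2]>.12)&(p[:,0]>.5)&(p[:,0]<.8)&(q[:,1]<.05)&(q[:,1]>-.25)&(rgb.min(1)>70)
    lp=p[l]
    best=None;rng=np.random.default_rng(0)
    for _ in range(300):
        t=lp[rng.choice(len(lp),3,False)];nn=np.cross(t[1]-t[0],t[2]-t[0]);nn/=np.linalg.norm(nn)+1e-9
        k=(abs((lp-t[0])@nn)<.003).sum()
        if best is None or k>best[0]:best=(k,nn*np.sign(nn[2]),t[0])
    k=abs((lp-best[2])@best[1])<.003;cc=lp[k].mean(0);nn=np.linalg.svd(lp[k]-cc,full_matrices=False)[2][2];nn*=np.sign(nn[2])
    print('lid plane',best[0],len(lp),nn.round(4),'angle',np.arccos(nn[2]).round(4),'yaw',np.degrees(np.arctan2(nn[1],nn[0])),cc.round(4))
E
python3 fit.py
```

```text
tri 0 [0.4433 0.0685 0.0412] [-0.  0.  0. -0.]
tri 1 [0.4514 0.0167 0.046 ] [ 0.09 -0.15 -0.05  0.16]
tri 2 [ 0.4616 -0.0277  0.0426] [ 0.15 -0.24 -0.08  0.26]
tri 3 [ 0.4735 -0.1094  0.0518] [ 0.14 -0.22 -0.08  0.24]
scene panel x range [0.3998 0.4006 0.4019] y [-0.2535 -0.2533 -0.2526 -0.252   0.0566  0.0611  0.0636  0.0651]
[[-0.22  -0.2   -0.18  -0.16  -0.14  -0.12  -0.1   -0.08  -0.06  -0.04
  -0.02  -0.     0.02   0.04   0.06 ]
 [ 0.4    0.4    0.401  0.401  0.402  0.402  0.403  0.402  0.402  0.403
   0.403  0.404  0.403  0.404  0.405]]
handle 6708 [ 0.7122 -0.1196  0.5795] [ 0.312 -0.535  0.785] -149.72430439961178 0.6547905264580658 top z [0.2471 0.6016 0.68  ]
lid plane 1804 2675 [0.5982 0.1181 0.7926] angle 0.6558 yaw 11.166099463842677 [0.6567 0.0262 0.191 ]
side panel x range [0.4029 0.4036 0.4049] y [-0.2531 -0.2529 -0.2522 -0.2499  0.0565  0.0607  0.0629  0.0639]
[[-0.22  -0.2   -0.18  -0.16  -0.14  -0.12  -0.1   -0.08  -0.06  -0.04
  -0.02  -0.     0.02   0.04   0.06 ]
 [ 0.403  0.403  0.403  0.404  0.404  0.405  0.405  0.405  0.405  0.406
   0.406  0.406  0.408  0.407  0.408]]
handle 4254 [ 0.7048 -0.1521  0.5335] [-0.388  0.503 -0.772] 37.669716198920646 0.5728973349304071 top z [0.2471 0.5751 0.6128]
lid plane 1462 2382 [0.6021 0.1129 0.7904] angle 0.6594 yaw 10.623015829982158 [0.6572 0.0212 0.1937]
```

```bash
cat > iron.py <<'E'
from h import *
X0=np.array([.6385,.0395]);YAW=np.radians(11.2)
RI=np.array([[np.cos(YAW),-np.sin(YAW)],[np.sin(YAW),np.cos(YAW)]])
def W(P): P=np.array(P,float); return np.r_[RI@P[:2]+X0,P[2]]
def I(P): P=np.atleast_2d(P); return np.c_[(P[:,:2]-X0)@RI,P[:,2]]
def hitpanel(d,uv,h):
    r=RR(d['rotation'])@np.array([(uv[0]-d['cx'])/d['fx'],(uv[1]-d['cy'])/d['fy'],1])
    n=np.r_[RI@[-np.sin(.17),0],np.cos(.17)]; p0=W([-.173,0,.047])+n*h
    return d['origin']+r*(n@(p0-d['origin']))/(n@r)
E
python3 - <<'E'
from iron import *
px={'scene':np.array([(118,103),(150,144),(184,186),(241,258),(62,80),(105,47)])/3.6+(165,195),'side':np.array([(146,121),(198,156),(249,191),(340,254),(78,110),(50,93),(92,46),(114,68)])/3.6+(165,195)}
for n in px:
    d=load(n);print(n)
    for i,uv in enumerate(px[n]): 
        P=hitpanel(d,uv,.009 if i<4 else .002);print(i,I(P)[0].round(4),P.round(4))
    c=cloud(d).reshape(-1,3);rgb=d['frame'].reshape(-1,3).astype(int);q=I(c)
    m=(q[:,0]>-.229)&(q[:,0]<-.125)&(abs(q[:,1])<.15)&(q[:,2]>.02)&(q[:,2]<.08)&(d['depth'].ravel()>0)
    hh=((q[:,2]-.047)-np.tan(.17)*(q[:,0]+.173))*np.cos(.17)
    print('panel offset',np.percentile(hh[m],[10,30,50]).round(4))
    k=m&(hh>.006); 
    for y0 in np.arange(-.15,.15,.02):
        t=k&(abs(q[:,1]-y0)<.01)
        if t.sum()>5: print(y0.round(2),t.sum(),q[t].mean(0).round(4),hh[t].max().round(4))
    th=.657;e=np.array([-.262*np.cos(th)+.012*np.sin(th),.262*np.sin(th)+.012*np.cos(th)]);hc=[.12+e[0],0,.072+e[1]]
    m=(q[:,2]>.2)&(q[:,2]<.29)&(abs(q[:,1])<.1)&(abs(q[:,0]+.078)<.05)&(rgb.max(1)<50)
    print('handle model',np.round(hc,4),'cloud',q[m].mean(0).round(4),np.percentile(q[m],[2,98],0).round(4))
    rel=q[m]-[.12,0,.072]; a=-rel[:,0]*np.cos(th)+rel[:,2]*np.sin(th);b=rel[:,0]*np.sin(th)+rel[:,2]*np.cos(th)
    print('lid frame front',np.percentile(a,[2,50,98]).round(4),'up',np.percentile(b,[2,50,98]).round(4))
for nme,P in {'handle y edge':0}.items(): pass
E
```

```text
scene
0 [-0.19    0.0568  0.0532] [0.4411 0.0583 0.0532]
1 [-0.1908  0.0085  0.0531] [0.4497 0.0107 0.0531]
2 [-0.1909 -0.0392  0.0531] [ 0.4588 -0.036   0.0531]
3 [-0.1918 -0.115   0.0529] [ 0.4727 -0.1105  0.0529]
4 [-0.2099  0.1112  0.0427] [0.4109 0.1078 0.0427]
5 [-0.168   0.1158  0.0499] [0.4512 0.1204 0.0499]
panel offset [-0.0011  0.0003  0.0013]
-0.13 51 [-0.1925 -0.1291  0.053 ] 0.0122
-0.11 58 [-0.1926 -0.1097  0.0527] 0.0128
-0.09 39 [-0.1924 -0.092   0.0524] 0.0135
-0.05 8 [-0.192  -0.0422  0.0525] 0.0109
-0.03 41 [-0.1928 -0.0318  0.053 ] 0.0121
0.01 37 [-0.1936  0.0133  0.0529] 0.0123
0.03 8 [-0.1935  0.023   0.0532] 0.0129
0.05 17 [-0.1929  0.0565  0.0536] 0.0126
0.07 24 [-0.1927  0.067   0.0525] 0.0109
0.11 13 [-0.1965  0.1174  0.0528] 0.0159
0.13 69 [-0.1922  0.1296  0.0532] 0.016
handle model [-0.0801  0.      0.2415] cloud [-0.0816 -0.0171  0.2506] [[-0.0938 -0.0848  0.2105]
 [-0.0599  0.0677  0.2611]]
lid frame front [0.229  0.2757 0.2809] up [-0.0024  0.0202  0.0263]
side
0 [-0.1911  0.0599  0.053 ] [0.4394 0.0612 0.053 ]
1 [-0.1906  0.0108  0.0531] [0.4494 0.01
[... 308 characters left out ...]
0.1175 0.0497]
panel offset [-0.0021 -0.0006  0.0003]
-0.13 58 [-0.1894 -0.1288  0.0524] 0.0116
-0.11 56 [-0.1889 -0.1098  0.0527] 0.0109
-0.09 49 [-0.19   -0.0929  0.0526] 0.0105
-0.05 6 [-0.1902 -0.0423  0.0535] 0.0104
-0.03 46 [-0.1896 -0.0322  0.0529] 0.011
0.01 40 [-0.1899  0.0125  0.0528] 0.0105
0.03 10 [-0.1896  0.0223  0.0523] 0.0092
0.05 17 [-0.1899  0.0564  0.0526] 0.0108
0.07 29 [-0.1896  0.0654  0.0528] 0.0108
0.11 20 [-0.1886  0.1176  0.0531] 0.0135
0.13 77 [-0.19    0.1299  0.0535] 0.014
handle model [-0.0801  0.      0.2415] cloud [-0.0821 -0.0114  0.2507] [[-0.0912 -0.0848  0.2017]
 [-0.0562  0.0682  0.2602]]
lid frame front [0.2188 0.2743 0.2778] up [-0.0053  0.0195  0.0278]
```

Call:
servo_tool([
  [[0.045,-0.042,-0.02,0.001,0,0,0],[0.108,-0.1,-0.05,0,0,0.003,0],[0.198,-0.183,-0.08,0,0,0.005,0],[0.288,-0.267,-0.11,0,0,0.008,0],[0.378,-0.35,-0.14,0,0,0.01,0],[0.477,-0.442,-0.17,0,0,0.012,0],[0.576,-0.533,-0.2,0,0,0.015,0],[0.675,-0.625,-0.223,0,0,0.018,0],[0.765,-0.708,-0.223,0,0,0.02,0],[0.837,-0.775,-0.223,0,0,0.022,0],[0.882,-0.817,-0.223,0,0,0.0233,0],[0.9,-0.833,-0.223,0,0,0.0233,0]],
])

```text
time_s: 1.1
tool_pos: [0.3685, -0.3106, 0.2895]
tool_rot: [-180.0, -0.0, 11.5]
force: [0.2, -0.1, 0.8]
grip_width: 0.0147
grasp_force: 0.0
```

Call:
servo_tool([
  [[0.043,-0.048,0,0,0,0,0],[0.102,-0.115,0,0,0,0,0],[0.187,-0.21,0,0,0,0,0],[0.272,-0.305,0,0,0,0,0],[0.357,-0.4,0,0,0,0,0],[0.45,-0.506,0,0,0,0,0],[0.544,-0.61,0,0,0,0,0],[0.638,-0.716,0,0,0,0,0],[0.723,-0.811,0,0,0,0,0],[0.791,-0.888,0,0,0,0,0],[0.833,-0.935,0,0,0,0,0],[0.85,-0.954,0,0,0,0,0]],
])

```text
time_s: 2.1
tool_pos: [0.5619, 0.0188, 0.2888]
tool_rot: [-179.9, 0.0, 11.4]
force: [-0.1, -1.6, -0.3]
grip_width: 0.0005
grasp_force: 0.0
```

```bash
python3 - <<'E'
from iron import *
d=snap('side');o=get_obs();print(o['tool_pos'],I(o['tool_pos']),o['tool_rot'],o['force'],o['grip_width'])
cv2.imwrite('pics/side1.png',cv2.resize(d['frame'][100:300,130:390,::-1],(780,600)))
c=np.array([.12-.276*np.cos(.657)+.022*np.sin(.657)+.005,-.008]); 
def tcp(t):return np.array([.125-.276*np.cos(t)+.022*np.sin(t),.072+.276*np.sin(t)+.022*np.cos(t)])
for t in np.linspace(.68,0,35): print(t.round(3),tcp(t).round(4),((tcp(t)-tcp(.68))/.3).round(4))
E
```

```text
[0.56183739 0.01847325 0.28870678] [[-0.0792867  -0.00573578  0.28870678]] [-1.79887475e+02  1.72270093e-02  1.13973371e+01] [ 0.67091531  0.33257602 -1.09813119] 0.00026857714699346085
0.68 [-0.0758  0.2627] [0. 0.]
0.66 [-0.0795  0.2586] [-0.0126 -0.0135]
0.64 [-0.0832  0.2545] [-0.0249 -0.0273]
0.62 [-0.0868  0.2503] [-0.0369 -0.0413]
0.6 [-0.0904  0.246 ] [-0.0486 -0.0555]
0.58 [-0.0938  0.2417] [-0.0601 -0.07  ]
0.56 [-0.0972  0.2372] [-0.0713 -0.0847]
0.54 [-0.1004  0.2328] [-0.0821 -0.0996]
0.52 [-0.1036  0.2282] [-0.0927 -0.1147]
0.5 [-0.1067  0.2236] [-0.103  -0.1301]
0.48 [-0.1097  0.219 ] [-0.1129 -0.1456]
0.46 [-0.1125  0.2142] [-0.1226 -0.1614]
0.44 [-0.1153  0.2095] [-0.1319 -0.1773]
0.42 [-0.118   0.2046] [-0.1409 -0.1934]
0.4 [-0.1206  0.1997] [-0.1496 -0.2097]
0.38 [-0.1232  0.1948] [-0.1579 -0.2262]
0.36 [-0.1256  0.1898] [-0.1659 -0.2428]
0.34 [-0.1279  0.1848] [-0.1736 -0.2596]
0.32 [-0.1301  0.1797] [-0.181  -0.2765]
0.3 [-0.1322  0.1746] [-0.188  -0.2936]
0.28 [-0.1342  0.1694] [-0.1946 -0.3108]
0.26 [-0.1361  0.1642] [-0.201  -0.3281]
0.24 [-0.1379  0.159 ] [-0.2069 -0.3456]
0.22 [-0.1395  0.1537] [-0.2126 -0.3632]
0.2 [-0.1411  0.1484] [-0.2178 -0.3809]
0.18 [-0.1426  0.1431] [-0.2228 -0.3987]
0.16 [-0.144   0.1377] [-0.2273 -0.4165]
0.14 [-0.1452  0.1323] [-0.2315 -0.4345]
0.12 [-0.1464  0.1269] [-0.2353 -0.4526]
0.1 [-0.1474  0.1214] [-0.2388 -0.4707]
0.08 [-0.1484  0.116 ] [-0.2419 -0.4889]
0.06 [-0.1492  0.1105] [-0.2447 -0.5071]
0.04 [-0.1499  0.105 ] [-0.2471 -0.5254]
0.02 [-0.1505  0.0995] [-0.2491 -0.5438]
0.0 [-0.151  0.094] [-0.2507 -0.5622]
```

View pics/side1.png

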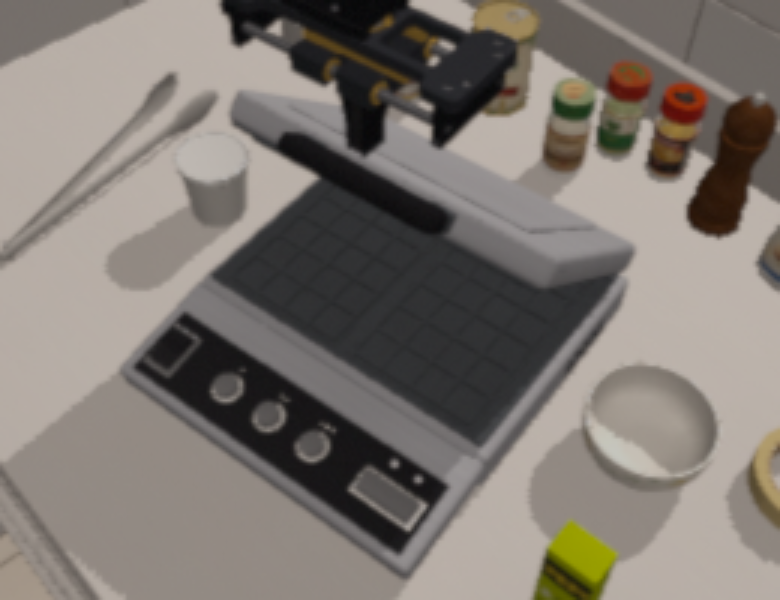

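The shut fingers, at about (365,150), hang over the middle of the black handle bar. I'll follow the lid's arc down from here.

Call:
servo_tool([
  [[0.0,0,0.03,0,0,0,0],[0.004,0,0.065,0,0,0,0],[0.006,0,0.085,0,0,0,0],[0.004,0,0.097,0,0,0,0],[0.001,0,0.106,0,0,0,0],[-0.005,0,0.112,0,0,0,0],[-0.011,0,0.118,0,0,0,0],[-0.017,0,0.125,0,0,0,0],[-0.023,0,0.132,0,0,0,0],[-0.029,0,0.139,0,0,0,0],[-0.035,0,0.147,0,0,0,0],[-0.046,0,0.161,0,0,0,0]],
])

```text
time_s: 3.15
tool_pos: [0.5469, 0.0113, 0.2414]
tool_rot: [179.9, 0.1, 11.1]
force: [-2.9, -3.9, 5.4]
grip_width: 0.0005
grasp_force: 2.6
```

Call:
servo_tool([
  [[-0.011,0,0.015,0,0,0,0],[-0.022,0,0.03,0,0,0,0],[-0.033,0,0.045,0,0,0,0],[-0.043,0,0.06,0,0,0,0],[-0.053,0,0.076,0,0,0,0],[-0.062,0,0.091,0,0,0,0],[-0.072,0,0.107,0,0,0,0],[-0.081,0,0.123,0,0,0,0],[-0.089,0,0.14,0,0,0,0],[-0.098,0,0.156,0,0,0,0],[-0.106,0,0.173,0,0,0,0],[-0.113,0,0.19,0,0,0,0]],
])

```text
time_s: 4.15
tool_pos: [0.514, 0.0072, 0.1836]
tool_rot: [-180.0, -0.0, 11.2]
force: [0.6, -1.1, 2.4]
grip_width: 0.0003
grasp_force: 0.9
```

Call:
servo_tool([
  [[-0.007,0,0.017,0,0,0,0],[-0.014,0,0.034,0,0,0,0],[-0.021,0,0.051,0,0,0,0],[-0.027,0,0.068,0,0,0,0],[-0.033,0,0.086,0,0,0,0],[-0.039,0,0.104,0,0,0,0],[-0.044,0,0.121,0,0,0,0],[-0.049,0,0.139,0,0,0,0],[-0.054,0,0.157,0,0,0,0],[-0.058,0,0.175,0,0,0,0],[-0.062,0,0.189,0,0,0,0],[-0.065,0,0.2,0,0,0,0]],
])

```text
time_s: 5.15
tool_pos: [0.4948, 0.0033, 0.1235]
tool_rot: [-180.0, 0.0, 11.2]
force: [-0.3, -1.3, 1.3]
grip_width: 0.0003
grasp_force: 0.6
```

Call:
servo_tool([
  [[-0.002,0,0.01,0,0,0,0],[-0.004,0,0.02,0,0,0,0],[-0.005,0,0.03,0,0,0,0],[-0.006,0,0.04,0,0,0,0],[-0.007,0,0.05,0,0,0,0],[-0.008,0,0.059,0,0,0,0],[-0.009,0,0.068,0,0,0,0],[-0.01,0,0.076,0,0,0,0],[-0.011,0,0.083,0,0,0,0],[-0.012,0,0.089,0,0,0,0],[-0.012,0,0.092,0,0,0,0],[-0.012,0,0.092,0,0,0,0]],
])

```text
time_s: 6.15
tool_pos: [0.4916, 0.0024, 0.0963]
tool_rot: [180.0, 0.0, 11.2]
force: [-0.2, 0.8, -0.6]
grip_width: 0.0005
grasp_force: 0.0
```

Call:
servo_tool([
  [[0,0,0.002,0,0,0,0],[0,0,0.004,0,0,0,0],[0,0,0.006,0,0,0,0],[0,0,0.008,0,0,0,0],[0,0,0.01,0,0,0,0],[0,0,0.01,0,0,0,0]],
])

```text
time_s: 6.65
tool_pos: [0.4917, 0.0023, 0.0944]
tool_rot: [180.0, 0.0, 11.2]
force: [-3.5, -0.3, 8.2]
grip_width: 0.0005
grasp_force: 4.0
```

Call:
servo_tool([
  [[0,0,0.002,0,0,0,0],[0,0,0.002,0,0,0,0],[0,0,0.002,0,0,0,0]],
])

```text
time_s: 6.9
tool_pos: [0.4917, 0.0024, 0.0943]
tool_rot: [179.9, 0.0, 11.2]
force: [-5.5, -0.4, 12.3]
grip_width: 0.0005
grasp_force: 6.0
```

Call:
servo_tool([
  [[0,0,-0.03,0,0,0,0],[0,0,-0.09,0,0,0,0],[-0.01,-0.03,-0.12,0,0,0,0],[-0.025,-0.1,-0.13,0,0,0,0],[-0.04,-0.2,-0.13,0,0,0,0],[-0.055,-0.3,-0.12,0,0,0,0],[-0.065,-0.38,-0.1,0,0,0,0],[-0.07,-0.43,-0.06,0,0,0,0],[-0.07,-0.452,-0.02,0,0,0,0],[-0.07,-0.452,0.01,0,0,0,0],[-0.07,-0.452,0.029,0,0,0,0],[-0.07,-0.452,0.029,0,0,0,0]],
])

```text
time_s: 7.9
tool_pos: [0.4438, 0.1307, 0.0831]
tool_rot: [-180.0, 0.1, 11.2]
force: [-0.8, -0.3, -0.8]
grip_width: 0.0007
grasp_force: 0.0
```

```bash
python3 - <<'E'
from iron import *
g=[]
for n,(x,y) in {'scene':(160,150),'side':(160,150)}.items():
    d=snap(n);g.append(cv2.resize(d['frame'][y:y+150,x:x+130,::-1],(390,450),interpolation=cv2.INTER_CUBIC))
    q=I(cloud(d).reshape(-1,3));m=(abs(q[:,0]-.0)<.06)&(abs(q[:,1])<.1)&(q[:,2]>.08);print(n,'lid top z',np.median(q[m,2]),np.polyfit(q[m,0],q[m,2],1).round(3))
    m=(abs(q[:,0]+.142)<.012)&(abs(q[:,1])<.06)&(q[:,2]>.08);print('handle z',np.median(q[m,2]))
    o=get_obs();print(proj(d,o['tool_pos'])[0].round(1), ((proj(d,o['tool_pos'])[0]-(x,y))*3).round())
cv2.imwrite('pics/r1.png',np.hstack(g));print(o['tool_pos'],I(o['tool_pos']),o['force'])
E
```

```text
scene lid top z 0.10255471007450334 [-0.002  0.102]
handle z 0.09387927316264677
[189.3 198.2] [ 88. 144.]
side lid top z 0.10223081928840683 [-0.001  0.102]
handle z 0.09341868452107882
[190.3 204.1] [ 91. 162.]
[0.44494261 0.13070666 0.08429133] [[-0.17215566  0.12706514  0.08429133]] [-0.11491806  0.08345293  0.46045528]
```

View pics/r1.png

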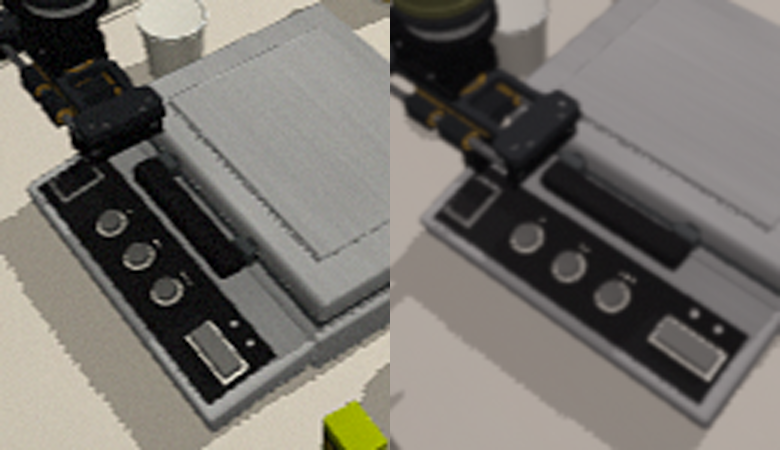

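The iron is shut: the lid plane is level at z 0.1025 and the handle top is at 0.094. The fingers hang over the rear of the rocker at about (88,150) in the left picture. Next I press down slowly.

Call:
servo_tool([
  [[0,0,0.02,0,0,0,0],[0,0,0.04,0,0,0,0],[0,0,0.055,0,0,0,0],[0,0,0.065,0,0,0,0],[0,0,0.072,0,0,0,0],[0,0,0.077,0,0,0,0],[0,0,0.08,0,0,0,0],[0,0,0.083,0,0,0,0],[0,0,0.083,0,0,0,0]],
])

```text
time_s: 8.75
tool_pos: [0.4451, 0.1315, 0.0596]
tool_rot: [180.0, -0.0, 11.2]
force: [-0.6, 0.5, 0.5]
grip_width: 0.0006
grasp_force: 1.0
```

Call:
servo_tool([
  [[0,0,0.003,0,0,0,0],[0,0,0.006,0,0,0,0],[0,0,0.008,0,0,0,0],[0,0,0.01,0,0,0,0],[0,0,0.01,0,0,0,0]],
])

```text
time_s: 9.17
tool_pos: [0.4464, 0.1318, 0.0571]
tool_rot: [-180.0, -0.2, 11.2]
force: [3.4, 0.6, 4.6]
grip_width: 0.0005
grasp_force: 2.4
```

Call:
servo_tool([
  [[0,0,0.003,0,0,0,0],[0,0,0.006,0,0,0,0],[0,0,0.008,0,0,0,0],[0,0,0.01,0,0,0,0],[0,0,0.01,0,0,0,0]],
])

```text
time_s: 9.58
tool_pos: [0.4456, 0.1317, 0.0544]
tool_rot: [180.0, -0.1, 11.2]
force: [1.5, -0.4, 9.9]
grip_width: 0.0008
grasp_force: 5.5
```

Call:
servo_tool([
  [[0,0,0.002,0,0,0,0],[0,0,0.003,0,0,0,0],[0,0,0.003,0,0,0,0]],
])

```text
time_s: 9.83
tool_pos: [0.4457, 0.1318, 0.0542]
tool_rot: [179.9, -0.1, 11.2]
force: [-0.7, -0.6, 17.5]
grip_width: 0.0005
grasp_force: 9.0
```

Call:
servo_tool([
  [[0,0,-0.02,0,0,0,0],[0,0,-0.07,0,0,0,0],[0,0,-0.12,0,0,0,0],[-0.01,0.04,-0.14,0,0,0,0],[-0.03,0.12,-0.14,0,0,0,0],[-0.045,0.21,-0.14,0,0,0,0],[-0.055,0.3,-0.13,0,0,0,0],[-0.06,0.36,-0.12,0,0,0,0],[-0.06,0.383,-0.106,0,0,0,0],[-0.06,0.383,-0.106,0,0,0,0]],
])

```text
time_s: 10.67
tool_pos: [0.4472, 0.0137, 0.0824]
tool_rot: [-179.9, 0.3, 11.0]
force: [0.4, -0.1, -0.1]
grip_width: 0.0005
grasp_force: 0.0
```

```bash
python3 - <<'E'
from iron import *
g=[]
for n,(x,y) in {'scene':(160,170),'side':(160,170)}.items():
    d=snap(n);g.append(cv2.resize(d['frame'][y:y+100,x:x+100,::-1],(400,400),interpolation=cv2.INTER_CUBIC))
    q=I(cloud(d).reshape(-1,3));hh=((q[:,2]-.047)-np.tan(.17)*(q[:,0]+.173))*np.cos(.17)
    for x0 in np.arange(-.204,-.17,.004):
        m=(abs(q[:,0]-x0)<.003)&(abs(q[:,1]-.1275)<.009)&(q[:,2]<.08)&(q[:,2]>.03)
        q0=I(cloud(np.load(f'/tmp/{n}.npz')) if 0 else cloud(d).reshape(-1,3)) if 0 else None
        print(n,x0.round(3),m.sum(),np.median(hh[m]).round(4) if m.any() else '')
    o=get_obs();print(((proj(d,o['tool_pos'])[0]-(x,y))*4).round())
cv2.imwrite('pics/r2.png',np.hstack(g));print(I(o['tool_pos']),o['force'])
E
```

```text
scene -0.204 10 0.0116
scene -0.2 10 0.0096
scene -0.196 3 0.0093
scene -0.192 0 
scene -0.188 0 
scene -0.184 0 
scene -0.18 0 
scene -0.176 0 
scene -0.172 0 
[177. 227.]
side -0.204 20 0.0113
side -0.2 14 0.0115
side -0.196 12 0.0101
side -0.192 10 0.0088
side -0.188 13 0.008
side -0.184 12 0.0078
side -0.18 13 0.0062
side -0.176 12 0.0071
side -0.172 3 0.0071
[231. 244.]
[[-0.19120262  0.01436255  0.0834594 ]] [-0.50306694  0.04265794  0.15312466]
```

View pics/r2.png

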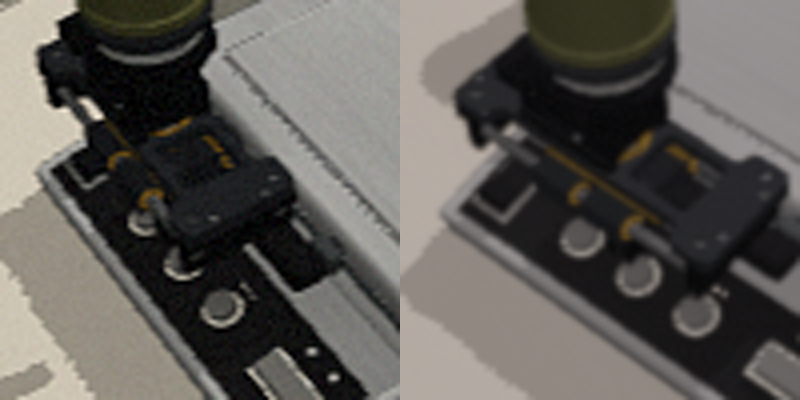

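The rocker face now falls toward the rear, from 11.5 to 7 mm above the panel, so it is on. The fingertip is over the middle round key (side crop, key at (637,272)).

Call:
servo_tool([
  [[0,0,0.025,0,0,0,0],[0,0,0.05,0,0,0,0],[0,0,0.07,0,0,0,0],[0,0,0.083,0,0,0,0],[0,0,0.091,0,0,0,0],[0,0,0.097,0,0,0,0],[0,0,0.101,0,0,0,0],[0,0,0.104,0,0,0,0],[0,0,0.107,0,0,0,0],[0,0,0.11,0,0,0,0],[0,0,0.11,0,0,0,0]],
])

```text
time_s: 11.68
tool_pos: [0.4495, 0.0156, 0.0514]
tool_rot: [-180.0, -0.0, 11.2]
force: [-1.8, 1.8, 4.6]
grip_width: 0.0005
grasp_force: 2.3
```

Call:
servo_tool([
  [[0,0,0.002,0,0,0,0],[0,0,0.004,0,0,0,0],[0,0,0.006,0,0,0,0],[0,0,0.006,0,0,0,0]],
])

```text
time_s: 12.02
tool_pos: [0.4497, 0.0157, 0.0507]
tool_rot: [180.0, -0.0, 11.2]
force: [-5.4, 3.1, 14.4]
grip_width: 0.0004
grasp_force: 7.5
```

Call:
servo_tool([
  [[0,0,-0.02,0,0,0,0],[0,0,-0.06,0,0,0,0],[0,0,-0.11,0,0,0,0],[0,0.04,-0.133,0,0,0,0],[0,0.12,-0.133,0,0,0,0],[0,0.21,-0.133,0,0,0,0],[0,0.3,-0.133,0,0,0,0],[0,0.37,-0.133,0,0,0,0],[0,0.417,-0.133,0,0,0,0],[0,0.417,-0.133,0,0,0,0]],
])

```text
time_s: 12.85
tool_pos: [0.4738, -0.1114, 0.0891]
tool_rot: [179.9, -0.0, 10.9]
force: [0.4, 0.4, -0.2]
grip_width: 0.0004
grasp_force: 0.0
```

```bash
python3 - <<'E'
from iron import *
d0=load('side');g=[]
for n,(x,y) in {'scene':(190,200),'side':(210,190)}.items():
    d=snap(n);g.append(cv2.resize(d['frame'][y:y+130,x:x+130,::-1],(400,400),interpolation=cv2.INTER_CUBIC))
    c=cloud(d).reshape(-1,3);q=I(c);f=d['frame'].reshape(-1,3).astype(int)
    m=(f[:,1]>f[:,2]+60)&(f[:,0]>f[:,2]+40)&(q[:,2]>.02)&(q[:,2]<.14)&(q[:,1]>-.35)&(q[:,1]<-.12)&(q[:,0]<-.05)
    print(n,'spice',m.sum(),np.percentile(q[m],[2,98],0).round(3))
    o=get_obs();print(((proj(d,o['tool_pos'])[0]-(x,y))*400/130).round())
cv2.imwrite('pics/r3.png',np.hstack(g));print(I(o['tool_pos']),o['force'])
E
```

```text
scene spice 517 [[-0.185 -0.288  0.024]
 [-0.155 -0.248  0.114]]
[127. 177.]
side spice 483 [[-0.182 -0.287  0.023]
 [-0.152 -0.247  0.113]]
[151. 207.]
[[-0.19041995 -0.11181223  0.08905171]] [-0.85633375  0.48009765 -0.34825411]
```

View pics/r3.png

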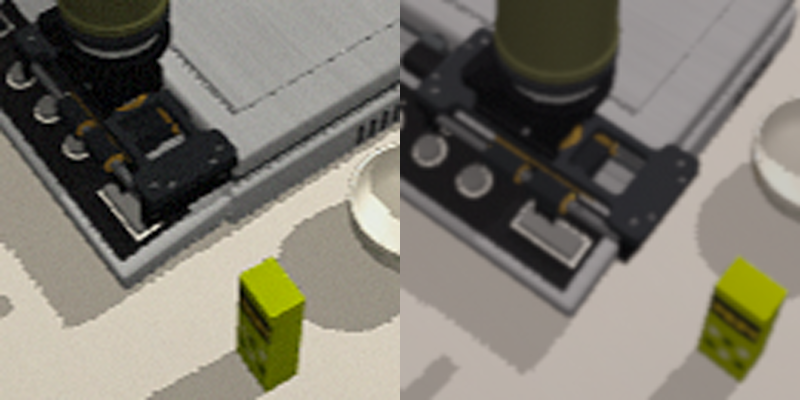

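The tip is over the start bar, and the spice carton (y below -0.247) is clear of the gripper body, which reaches -0.21.

Call:
servo_tool([
  [[0,0,0.03,0,0,0,0],[0,0,0.06,0,0,0,0],[0,0,0.082,0,0,0,0],[0,0,0.098,0,0,0,0],[0,0,0.107,0,0,0,0],[0,0,0.113,0,0,0,0],[0,0,0.118,0,0,0,0],[0,0,0.121,0,0,0,0],[0,0,0.124,0,0,0,0],[0,0,0.127,0,0,0,0],[0,0,0.127,0,0,0,0]],
])

```text
time_s: 13.87
tool_pos: [0.4738, -0.107, 0.0514]
tool_rot: [-180.0, -0.0, 11.2]
force: [-3.2, 2.8, 5.0]
grip_width: 0.0004
grasp_force: 2.3
```

Call:
servo_tool([
  [[0,0,0.002,0,0,0,0],[0,0,0.004,0,0,0,0],[0,0,0.006,0,0,0,0],[0,0,0.006,0,0,0,0]],
])

```text
time_s: 14.2
tool_pos: [0.474, -0.1071, 0.0508]
tool_rot: [180.0, -0.0, 11.2]
force: [-5.3, 5.0, 13.4]
grip_width: 0.0003
grasp_force: 7.1
```

The bar is on its stop, as the key was. Now I let go and lift clear.

Call:
servo_tool([
  [[0,0,-0.02,0,0,0,0],[0,0,-0.06,0,0,0,0],[0,0,-0.12,0,0,0,0],[0,0,-0.2,0,0,0,0],[0,0,-0.3,0,0,0,0],[0,0,-0.4,0,0,0,0],[0,0,-0.46,0,0,0,0],[0,0,-0.5,0,0,0,0],[0,0,-0.5,0,0,0,0],[0,0,-0.5,0,0,0,0]],
])

```text
time_s: 15.03
tool_pos: [0.4737, -0.108, 0.1994]
tool_rot: [179.9, -0.0, 11.2]
force: [-0.2, -0.5, -0.4]
grip_width: 0.0003
grasp_force: 0.0
```

```bash
python3 - <<'E'
from iron import *
d=snap('side');q=I(cloud(d).reshape(-1,3))
hh=((q[:,2]-.047)-np.tan(.17)*(q[:,0]+.173))*np.cos(.17)
for nm,x,y in [('rocker f',-.203,.1275),('rocker r',-.176,.1275),('light',-.19,.0605),('med',-.19,.0125),('dark',-.19,-.0355),('bar',-.19,-.1125)]:
    m=(np.hypot(q[:,0]-x,q[:,1]-y)<.006)&(q[:,2]<.09)&(q[:,2]>.03); print(nm,m.sum(),np.median(hh[m]).round(4) if m.any() else '')
m=(abs(q[:,0]+.142)<.012)&(abs(q[:,1])<.06)&(q[:,2]>.08)&(q[:,2]<.12);print('handle z',np.median(q[m,2]))
print(get_obs()['tool_pos'],env.sign_off())
E
```

```text
rocker f 19 0.0105
rocker r 12 0.0065
light 16 0.0081
med 16 0.0088
dark 16 0.0089
bar 19 0.0076
handle z 0.09295573180161587
the job is handed in; nothing more can be done
[ 0.47299615 -0.10776419  0.19839805] None
```

The job is handed in at about 15 s: the lid is shut, the rocker is on, and the middle key and then the start bar were each pressed to the stop and came back up, with the arm lifted clear.

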